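# Return a fallen module from the inspection turntable to its batch

## Task

A finished power module has fallen over on the free-spinning turntable and lies under the magnifier lamp. Turn the turntable by one of its orange posts until the module is out from under the lamp, lift it off, lay it on the catch tray behind the two modules there, flat and crosswise like them, let go of it, then slide all three off the end of the tray into the blue tote, without lifting the two that were there. Leave the two standing modules upright on the turntable, and do not bump the lamp or disturb the solder spools, marker and tin.

Things in the scene. Friction and masses are not known exactly. Their poses are not given: they have to be found in the camera images.
- turntable: fixed black foot of the turntable; origin on the table on the spin axis, z up, x towards the lamp. On it a round aluminium platter, 310 mm across, its top 30 mm above the table, spins freely without limit on a bearing with little friction (about 0.012 N m; it coasts on for a moment after a push)
- platter (a joint): angle of the platter about the vertical, rad, growing counter-clockwise seen from above; at 0 post_left lies along +y of turntable and post_right along -y
- post_left (a point): centre of the top of one of two upright orange posts on the platter, 135 mm from the axis, 18 mm in diameter, rising 70 mm above the platter (top 100 mm above the table). It turns with the platter
- post_right (a point): the same on the other post, diametrically opposite
- lens (a point): centre of the underside of the white ring-shaped head of the magnifier lamp, 180 mm across, 30 mm thick, its underside 170 mm above the table, over the far part of the platter; solid. Its steel column (about 18 mm thick, 210 mm tall, on a 110 mm round foot) stands 125 mm beyond the lens centre, away from the spin axis
- lamp: the whole lamp; fixed; origin on the table straight below the lens centre, x towards its column
- fallen: the fallen module: grey plastic power module with green terminal strips on both ends, a 90 x 44 x 36 mm block, 0.18 kg (somewhat varying), lying flat: origin at the centre of its underside, x along its 90 mm length, y across its 44 mm width, z up through its 36 mm height. At first it lies on the platter under the lamp, with any yaw
- fallen_mid (a point): centre of the fallen module, 18 mm above its underside
- stand_a: module of the same kind standing on end on the platter: footprint 36 x 44 mm (x, y), 90 mm tall; origin at the centre of its underside, z up. To be left standing
- stand_b: a second such standing module, to be left standing
- tray: aluminium catch tray beside the tester; fixed; origin on the table below the tray's centre. A straight channel along its own y, 240 mm long (y -120 to +120 mm), 110 mm wide inside (x -55 to +55 mm), floor 75 mm above the table, side walls 6 mm thick and 22 mm above the floor; both ends open, no end walls. The tote adjoins its -y end.
- chute (a point): middle of the lower edge of the tester's sloping chute, 100 mm wide in the tray's y, on the tray's +x side (x = 60 mm), about 100 mm above the table; the chute rises to 130 mm at the white tester (a box at tray x 150 to 340 mm, y +-85 mm, 150 mm tall). Fixed with the tray
- done_a: finished module on the tray, the nearer of the two to the tote: grey plastic power module with green terminal strips on both ends, a 90 x 44 x 36 mm block, 0.18 kg (somewhat varying), lying flat: origin at the centre of its underside, x along its 90 mm length, y across its 44 mm width, z up through its 36 mm height. It lies crosswise in the channel (its x along the tray's x)
- done_a_mid (a point): its centre, 18 mm above its underside
- done_b: finished module on the tray, like done_a and same axes, also crosswise, lying next behind done_a on its +y side in the tray's frame. Behind it about 130 mm of free tray remain
- done_b_mid (a point): its centre, 18 mm above its underside
- tote: blue open tote, fixed, 150 x 190 mm (x, y) and 68 mm high, walls and floor about 4 mm; origin at the centre of its underside; axes as the tray's. Its +y wall stands 3 mm from the tray's end, its rim 7 mm below the tray's floor
- spool_a: small solder spool standing on the table, 60 mm across, 45 mm tall, origin under its centre; leave alone
- spool_b: solder spool, 60 mm across, 65 mm tall; leave alone
- spool_c: solder spool, 64 mm across, 70 mm tall; leave alone
- spool_d: solder spool, 64 mm across, 70 mm tall; leave alone
- marker: white and green marker pen, 130 x 18 x 18 mm, lying on the table; leave alone
- tin: round steel tin, 52 mm across, 30 mm tall; leave alone
Not all that is in view belongs to the job. Leave any pink or red look-alike of the stand_b alone.

How it is judged:
On the way, in this order (a step that is already met when the one before it is completed fails the run):
1. the fallen module is out from under the lamp (its centre more than 140 mm from the lens centre, seen from above) and still on the turntable (horizontal distance between fallen_mid and lens above 0.14 m and height (world z) of fallen_mid below 0.075 m and horizontal distance between fallen_mid and turntable below 0.155 m), for 0.1 s.
2. it is lifted clear of the turntable (height (world z) of fallen_mid above 0.095 m), for 0.1 s.
3. it lies flat and crosswise on the catch tray behind the other two, released, all three on the tray (x of fallen_mid in the frame of tray between -0.03 and 0.03 m and y of fallen_mid in the frame of tray between -0.12 and 0.13 m and z of fallen_mid in the frame of tray between 0.083 and 0.103 m and x of done_a_mid in the frame of tray between -0.03 and 0.03 m and y of done_a_mid in the frame of tray between -0.12 and 0.13 m and z of done_a_mid in the frame of tray between 0.083 and 0.103 m and x of done_b_mid in the frame of tray between -0.03 and 0.03 m and y of done_b_mid in the frame of tray between -0.12 and 0.13 m and z of done_b_mid in the frame of tray between 0.083 and 0.103 m and angle between fallen's own z axis and vertical below 0.2 rad and angle between the x axis of fallen and the x axis of tray, either way round below 0.3 rad and y of done_b_mid in the frame of tray below 0 m and y of fallen_mid in the frame of tray above 0 m and linear speed of fallen below 0.05 m/s and contact force between the fingers and fallen below 0.2 N), for 0.1 s.
4. all three are in the tote (x of fallen_mid in the frame of tote between -0.071 and 0.071 m and y of fallen_mid in the frame of tote between -0.091 and 0.091 m and z of each of fallen_mid, done_a_mid, done_b_mid in the frame of tote below 0.085 m and linear speed of each of fallen, done_a, done_b below 0.03 m/s and x of done_a_mid in the frame of tote between -0.071 and 0.071 m and y of done_a_mid in the frame of tote between -0.091 and 0.091 m and x of done_b_mid in the frame of tote between -0.071 and 0.071 m and y of done_b_mid in the frame of tote between -0.091 and 0.091 m), for 0.2 s.
At the end, for the whole second after the job is handed in: All three finished modules lie at rest inside the tote: centres within 71 mm (x) and 91 mm (y) of the tote's centre and under 85 mm above the table. The two standing modules still stand on the turntable (tilt under 0.2 rad, within 150 mm of its axis) (all of step 4 and angle between each of stand_a, stand_b's own z axis and vertical below 0.2 rad and horizontal distance between each of stand_a, stand_b and turntable below 0.15 m and height (world z) of stand_a between 0.02 and 0.05 m and height (world z) of stand_b between 0.02 and 0.05 m); the robot touches nothing.
It fails at once if a standing module is tipped (angle between any of stand_a, stand_b's own z axis and vertical above 0.4 rad).
It fails at once if one of the two modules on the tray is lifted (more than 45 mm above its place) (height (world z) of any of done_a_mid, done_b_mid above 0.138 m).
It fails at once if the lamp is bumped (more than 5 N) (contact force between any of the arm, the fingers, fallen and lamp above 5 N).
It fails at once if a spool, the marker or the tin is moved by more than 30 mm (distance of any of spool_a, spool_b, spool_c, spool_d, marker, tin from where it was at the start of the episode above 0.03 m).
It also fails if it takes over 72 s, if anything falls off the work surface, if the arm or the gripper's body presses on something with over 40 N, if the wrist force passes 120 N, or if a joint passes its speed limit or range.

## Robot

A 6-joint arm with a two-finger parallel gripper is mounted at the origin on the work surface. World frame = base frame: x ahead of the robot, y to its left, z up, the work surface at z = 0. Lengths are in m, angles in rad, forces in N, time in s.
With the tool pointing down it reaches from about 0.35 to 0.775 m from the base axis. Payload 5.5 kg.
Tool frame: the origin (TCP) lies at the very end of the fingers, on their centre line; the grasp point (between the pads) lies 19 mm behind it; z points along the fingers, y is the line along which they close (so a half turn about z gives the same grasp; the last joint's range is limited). The gripper opens to 85 mm and grips with 20 to 120 N. Pads are 22 mm wide; open, the fingers measure 114 mm over their backs; the gripper's body (76 mm by 85 mm) begins 54 mm behind the grasp point. The pads swing forward as they close: fully open they stand 13 mm farther back than shut.
Start: joints at [-1.473, 0.313, 0.046, 1.304, 0, 1.431], TCP at [0.135, -0.559, 0.231] pointing down, gripper open.
Joint ranges: [-2.76, 2.76], [-0.86, 1.69], [-1.03, 1.26], [-2.2, 2.34], [-1.47, 1.5], [-3.14, 3.14]. Speed limits (rad/s): [2.57, 2.57, 3.14, 3.14, 3.14, 3.14].

## Interface

Orientations are given as a unit quaternion [w, x, y, z].
In Python, from workcell import get_state, read_camera, calibration, hand_in gives the robot as it stands.
- The arm moves only by the tool drive_tool, never from a script. Its argument "deltas" is a list that holds one entry, the list of rows, each a list of 7 numbers: the closure in counts, from 0 (fully open) to 255 (shut), then the shift along the tool's x, y, z in m, then the turn, a rotation vector about the tool's x, y, z in degrees. A call has 1 to 12 rows; each row is the pose to reach, as a shift and turn from the pose commanded when the call began, along the tool's axes at that moment; what a row does not reach only later rows make up. A row lasts 1/8 s, in which the tool goes at most 62.5 mm and 10.7 degrees, less where a joint would pass 70% of its speed; a pose out of reach is approached as far as the arm can. A call with a gripper value outside its range is refused whole. The fingers move at their own pace and stop on an object; "newtons" is the grip in N (left out, the last holds). Time passes only in rows, so rows that repeat a pose let the fingers close. It gives the time, the measured TCP pose, the force, the opening and the grip force at its end, in the units of the state.
- get_state(): the state, without advancing time (a new reading comes with each control period).
- read_camera(name): name is "side" or "top"; returns (picture, depth): 480x640x3 uint8, red, green, blue; 480x640 float32, m along the optical axis (not along the pixel's ray), 0 where there is no reading.
- calibration(name): a dict with "mtx" (3x3 intrinsics, pixels), "world_from_camera" (4x4, takes a point from camera to world coordinates). Camera axes: x right, y up, looking along -z (the intrinsics and any distortion apply to the point x, -y, -z); pixel columns grow to the right and rows downward; lengths in m; the calibration is good to about 2 mm. A picture is of the moment at which its call begins. calibration takes no time and is no camera call.
- hand_in(): hands the job in; it is judged then, once.
The state is a dict: "clock": time; "joint_pos": joint angles; "qvel": joint speeds; "tau": joint torques, N m; "tcp_pos": TCP position; "orientation": TCP orientation; "wrist_force": force on the tool from outside, world axes, zero at the start; "ft_torque": the same for the moment, N m; "finger_gap": finger opening in m; "grip_force": force on a finger pad.
Only numpy, scipy, OpenCV 4.12 (cv2) and the standard library are available. Lean on these libraries where they do the work, as an engineer would, in place of code of your own. Each camera call takes 0.05 s, during which the arm holds its last target. There are 200 camera calls.

## Working session

There is one attempt and no reset: what is moved stays moved. The work goes in short steps, Python scripts to look and compute and a tool call to move; the robot and the scene stay as the last step left them, time stands still between calls to the robot, and variables do not carry over. Pictures are saved under pics/ and viewed, at most 11 in all, crops included, and the job is handed in when it is done.

Besides the shell and the picture viewer there is one more tool, called after ">>>" as name(argument=value, ...) on one line, values as JSON. drive_tool: Moves the arm, as the interface text tells. Its arguments: {"type":"object","properties":{"deltas":{"type":"array","items":{"type":"array","items":{"type":"array","items":{"type":"number"}}}},"newtons":{"type":"number"}},"required":["deltas"]}

```bash
mkdir -p pics; cat > h.py <<'E'
import numpy as np, cv2
from workcell import *
def snap(n):
    im,d=read_camera(n); np.savez(f'{n}.npz',im=im,d=d); return im,d
def load(n):
    z=np.load(f'{n}.npz'); return z['im'],z['d']
def cloud(n,d):
    c=calibration(n);K=c['mtx'];T=c['world_from_camera']
    v,u=np.mgrid[:480,:640]
    P=np.stack([(u-K[0,2])/K[0,0]*d,-(v-K[1,2])/K[1,1]*d,-d],-1)
    return P@T[:3,:3].T+T[:3,3]
E
python3 - <<'E'
from h import *
for n in('top','side'):
    im,d=snap(n); cv2.imwrite(f'pics/{n}0.png',im[...,::-1]); c=calibration(n); print(c)
s=get_state(); print(s)
E
```

```text
{'mtx': array([[504.35599569,   0.        , 318.14087361],
       [  0.        , 504.35599569, 244.52579008],
       [  0.        ,   0.        ,   1.        ]]), 'world_from_camera': array([[-0.01033753,  0.98017582, -0.1978598 ,  0.31285609],
       [-0.99991492, -0.01170693, -0.00575255,  0.07778016],
       [-0.00795485,  0.1977835 ,  0.98021345,  1.25219583],
       [ 0.        ,  0.        ,  0.        ,  1.        ]])}
{'mtx': array([[479.77568815,   0.        , 321.52452985],
       [  0.        , 479.77568815, 238.45672754],
       [  0.        ,   0.        ,   1.        ]]), 'world_from_camera': array([[-0.91170501,  0.23253229, -0.33870741,  0.19811491],
       [-0.41083785, -0.52101416,  0.74816877,  0.88077283],
       [-0.00249796,  0.82126304,  0.57054429,  0.7230412 ],
       [ 0.        ,  0.        ,  0.        ,  1.        ]])}
{'clock': 0.1, 'joint_pos': array([-1.47263615e+00,  3.13922818e-01,  4.50686080e-02,  1.30361303e+00,
        5.88741933e-06,  1.43119153e+00]), 'qvel': array([-0.00050881, -0.00079028,  0.00211522, -0.00091874, -0.00036419,
       -0.00021402]), 'tau': array([ 3.66209824e-03, -4.81723273e+01,  2.99246281e+01,  1.26173111e-02,
       -7.93916774e-05, -8.78109233e-06]), 'tcp_pos': array([ 0.13537332, -0.55835132,  0.23048966]), 'orientation': array([-8.35214969e-04,  9.92941449e-01,  1.18602615e-01,  2.02544029e-05]), 'wrist_force': array([ 0.77274252, -0.68613385, -0.18389979]), 'ft_torque': array([ 0.04348065, -0.01560166, -0.05285968]), 'grip_force': 0.0, 'finger_gap': 0.08555306086931956}
```

View pics/top0.png

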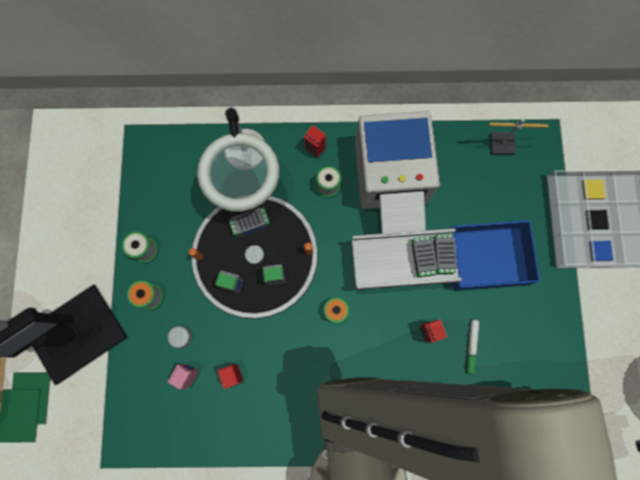

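View pics/side0.png

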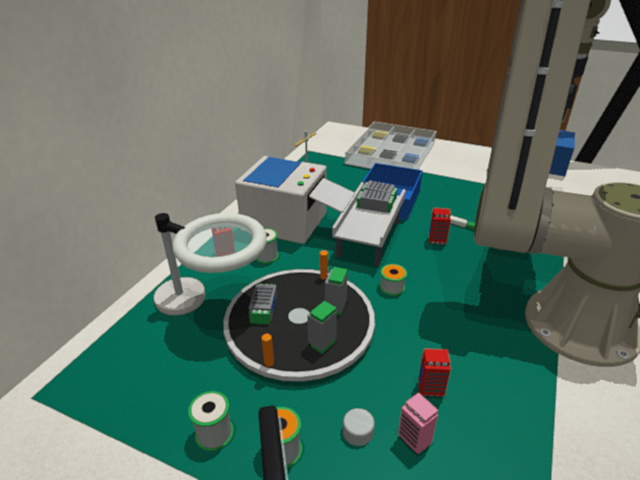

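The top picture shows the turntable at about (254,254), its posts at (194,254) and (308,248), and the lamp ring at (238,172). The fallen module lies at (249,221), and the standing modules are at (228,281) and (273,273). The done modules are at (425,256) and (445,254), with the tote at (495,254).

Candidates for the module I want:
- Grey lying module at (249,221) on the platter: my choice.
- Done modules at (425,256) and (445,254): already on the tray.
- Red and pink blocks at (315,140), (230,376), (182,376) and (433,330): decoys.

Next I measure by rays, with depth as a cross-check.

```bash
cat >> h.py <<'E'
def ray(n,u,v,z):
    c=calibration(n);K=c['mtx'];T=c['world_from_camera']
    r=T[:3,:3]@np.array([(u-K[0,2])/K[0,0],-(v-K[1,2])/K[1,1],-1.]); o=T[:3,3]
    return (o+r*(z-o[2])/r[2])
def blobs(mask,amin=15):
    n,l,s,c=cv2.connectedComponentsWithStats(mask.astype(np.uint8))
    return [(l==i) for i in range(1,n) if s[i,4]>=amin]
def rect(P2):
    (c,(w,h),a)=cv2.minAreaRect(P2.astype(np.float32)*1000)
    if w<h: w,h,a=h,w,a+90
    return np.round(c,1),round(w,1),round(h,1),round((a+90)%180-90,1)
E
python3 - <<'E'
from h import *
im,d=load('top'); P=cloud('top',d); hsv=cv2.cvtColor(im,cv2.COLOR_RGB2HSV); H,S,V=[hsv[...,i].astype(int) for i in range(3)]
X,Y,Z=[P[...,i] for i in range(3)]
def rep(name,m,amin=15):
    for b in blobs(m,amin):
        v,u=np.nonzero(b); q=P[b]; q=q[q[:,2]>-.1]
        print(name,len(u),'px',u.mean().round(1),v.mean().round(1),'med',np.median(q,0).round(4),'rect',rect(q[:,:2]))
print('Z at',[(p,P[p[1],p[0]].round(3)) for p in [(254,254),(249,221),(425,256),(445,254),(370,265),(495,254),(228,281),(308,248)]])
u,v=np.meshgrid(range(640),range(480))
rep('orange',(H<18)&(S>150)&(V>90)&(abs(v-255)<60)&(u<320)&(u>180))
turn=(abs(u-254)<65)&(abs(v-255)<65)
rep('green',(H>50)&(H<80)&(S>120)&(V>80)&turn&(np.hypot(u-254,v-255)<55),6)
zz=(Z>.055)&(Z<.075)&(np.hypot(u-254,v-255)<55); rep('fallen?',zz,20)
zz=(Z>.11)&(Z<.135)&(np.hypot(u-254,v-255)<55); rep('standtop',zz,20)
rep('donetop',(Z>.1)&(Z<.122)&(u>410)&(u<458)&(v>225)&(v<285),50)
rep('trayfloor',(Z>.066)&(Z<.084)&(u>340)&(u<415)&(v>220)&(v<300),50)
rep('traywalls',(Z>.066)&(Z<.104)&(u>340)&(u<462)&(v>220)&(v<300),50)
rep('lamp',(Z>.185)&(Z<.215)&(u<300)&(v>130)&(v<215)&(V>130),50)
rep('hub',(V>120)&(S<60)&(np.hypot(u-254,v-255)<15))
rim=(V>120)&(S<60)&(np.hypot(u-254,v-255)<70)&(np.hypot(u-254,v-255)>50)&(Z>.02)&(Z<.045)
q=P[rim]; A=np.c_[q[:,:2],np.ones(len(q))]; s=np.linalg.lstsq(A,(q[:,:2]**2).sum(1),rcond=None)[0]; print('rimfit',s[:2]/2, np.sqrt(s[2]+(s[:2]**2).sum()/4))
rep('tote',(H>100)&(H<125)&(S>150)&(u>440)&(u<550)&(v>210)&(v<300),100)
rep('blue rim',(Z>.055)&(Z<.08)&(u>456)&(u<550)&(v>210)&(v<300),30)
E
```

```text
Z at [((254, 254), array([0.537, 0.243, 0.032])), ((249, 221), array([0.612, 0.252, 0.067])), ((425, 256), array([ 0.514, -0.161,  0.109])), ((445, 254), array([ 0.518, -0.207,  0.111])), ((370, 265), array([ 0.499, -0.037,  0.077])), ((495, 254), array([ 0.535, -0.358,  0.005])), ((228, 281), array([0.46 , 0.29 , 0.114])), ((308, 248), array([0.538, 0.108, 0.099]))]
orange 52 px 307.3 246.2 med [0.5421 0.1105 0.0978] rect (array([549.1, 111.4]), 34.1, 14.7, 12.0)
orange 63 px 194.3 252.9 med [0.5304 0.3741 0.0981] rect (array([437.2, 242.3]), 412.1, 15.6, 55.1)
green 207 px 272.3 274.0 med [0.4746 0.1894 0.1201] rect (array([415.3, 137.5]), 233.2, 43.4, 40.8)
green 216 px 225.2 280.9 med [0.46   0.2958 0.1201] rect (array([404.6, 201.4]), 306.1, 33.6, 59.7)
fallen? 662 px 249.0 220.8 med [0.613  0.2517 0.0655] rect (array([614.8, 252.7]), 89.6, 46.0, -70.4)
fallen? 24 px 239.1 286.1 med [0.4552 0.2723 0.0655] rect (array([455.1, 272.5]), 32.1, 4.7, -25.4)
standtop 281 px 273.2 272.8 med [0.4769 0.1873 0.1194] rect (array([478.7, 188. ]), 43.6, 35.7, -83.3)
standtop 274 px 226.7 280.
[... 382 characters left out ...]
.3, 108.4, -86.5)
traywalls 4264 px 395.9 259.0 med [ 0.5108 -0.0927  0.0763] rect (array([ 519.3, -123.6]), 251.0, 146.4, -89.0)
lamp 2787 px 238.8 169.0 med [0.7122 0.255  0.1964] rect (array([696.1, 259.5]), 177.7, 176.1, 65.3)
hub 246 px 253.8 254.0 med [0.5372 0.2433 0.0315] rect (array([440.2, 159.6]), 299.9, 42.2, 40.7)
rimfit [0.53741518 0.24299047] 0.14920136431967201
tote 5053 px 495.7 254.7 med [ 0.5316 -0.3571  0.0055] rect (array([ 485.8, -178.6]), 587.4, 193.8, -74.2)
blue rim 594 px 508.6 252.6 med [ 0.5299 -0.3895  0.0663] rect (array([ 526.1, -334.2]), 198.8, 150.9, -86.4)
blue rim 58 px 457.8 267.8 med [ 0.4886 -0.2457  0.0683] rect (array([ 499.7, -243.9]), 61.7, 9.8, 2.7)
```

```bash
python3 - <<'E'
from h import *
im,_=load('top'); cv2.imwrite('pics/crop.png',cv2.resize(im[120:330,150:560][...,::-1],(800,410),interpolation=cv2.INTER_CUBIC))
E
```

```text
(no output)
```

View pics/crop.png

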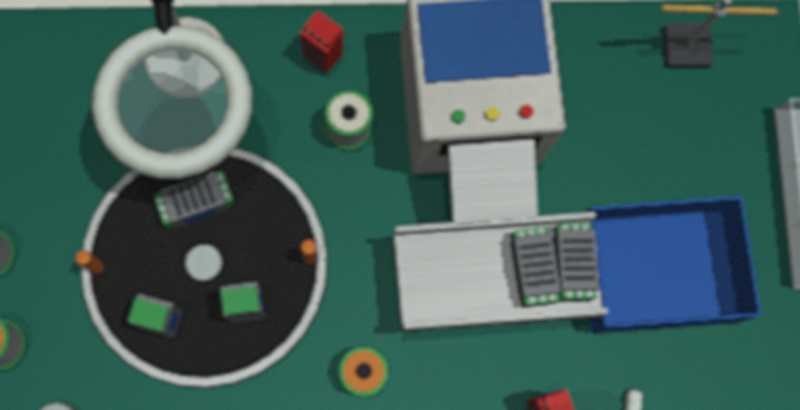

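The crop confirms the choice: the grey lying module with green ends, just inside the lamp's edge at full-picture (249,221). I'll cage the left post and turn the platter counter-clockwise by about 120°, pulling towards the robot.

>>> drive_tool(deltas=[[[0,0.041,-0.031,-0.004,0,0,-2.9],[0,0.082,-0.062,-0.009,0,0,-5.9],[0,0.124,-0.093,-0.013,0,0,-8.8],[0,0.165,-0.124,-0.018,0,0,-11.7],[0,0.206,-0.155,-0.022,0,0,-14.7],[0,0.247,-0.186,-0.026,0,0,-17.6],[0,0.288,-0.217,-0.031,0,0,-20.5],[0,0.33,-0.248,-0.035,0,0,-23.4],[0,0.371,-0.279,-0.04,0,0,-26.4],[140,0.392,-0.328,-0.038,0,0,-31.1],[140,0.413,-0.377,-0.036,0,0,-35.9],[140,0.435,-0.425,-0.034,0,0,-40.7]]], newtons=30)

```text
clock: 1.6
tcp_pos: [0.4579, -0.0416, 0.2649]
orientation: [-0.0, 0.889, 0.458, -0.0]
wrist_force: [0.1, 0.1, -0.2]
finger_gap: 0.0386
grip_force: 0.0
```

```bash
python3 - <<'E'
from h import *
rows([(.531,.377,.20,92.5,140,8),(.531,.377,.20,92.5,140,2)])
E
```

```text
pose [ 0.4579 -0.0416  0.2649] 54.5 10 rows
[[140,0.048,-0.023,0.008,0,0,-4.8],[140,0.096,-0.046,0.016,0,0,-9.5],[140,0.144,-0.069,0.024,0,0,-14.3],[140,0.192,-0.092,0.032,0,0,-19.0],[140,0.239,-0.115,0.041,0,0,-23.8],[140,0.287,-0.138,0.049,0,0,-28.5],[140,0.335,-0.161,0.057,0,0,-33.3],[140,0.383,-0.184,0.065,0,0,-38.0],[140,0.383,-0.184,0.065,0,0,-38.0],[140,0.383,-0.184,0.065,0,0,-38.0]]
```

>>> drive_tool(deltas=[[[140,0.048,-0.023,0.008,0,0,-4.8],[140,0.096,-0.046,0.016,0,0,-9.5],[140,0.144,-0.069,0.024,0,0,-14.3],[140,0.192,-0.092,0.032,0,0,-19.0],[140,0.239,-0.115,0.041,0,0,-23.8],[140,0.287,-0.138,0.049,0,0,-28.5],[140,0.335,-0.161,0.057,0,0,-33.3],[140,0.383,-0.184,0.065,0,0,-38.0],[140,0.383,-0.184,0.065,0,0,-38.0]]])

```text
clock: 2.72
tcp_pos: [0.5311, 0.3781, 0.1975]
orientation: [-0.001, 0.691, 0.723, -0.001]
wrist_force: [-1.4, -0.9, -0.4]
finger_gap: 0.0385
grip_force: 0.0
```

```bash
python3 - <<'E'
from h import *
im,d=snap('side'); 
print(pose()[1:]); cv2.imwrite('pics/side1.png',im[200:400,150:450][...,::-1].repeat(2,0).repeat(2,1))
E
```

```text
(array([0.53108913, 0.37626792, 0.19831064]), np.float64(92.45567193124542))
```

View pics/side1.png

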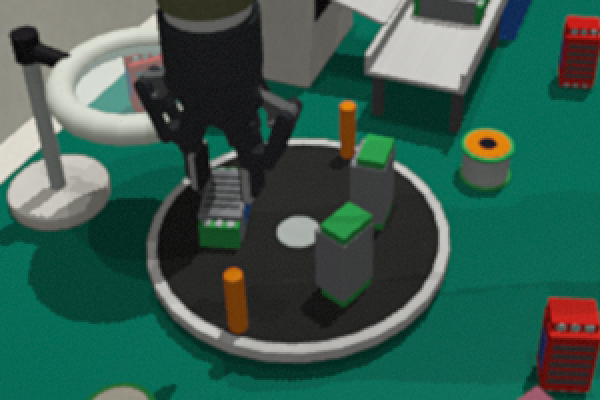

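The side crop shows the open fingers straight above the left post (crop 233,272), and both standing modules upright. I'll cross-check the post position from this view and plan the descent.

```bash
python3 - <<'E'
from h import *
im,_=load('side'); h=cv2.cvtColor(im,cv2.COLOR_RGB2HSV); m=(h[...,0]<18)&(h[...,1]>150)&(h[...,2]>90); m[:,:255]=0;m[:,285:]=0;m[:325]=0;m[375:]=0
v,u=np.nonzero(m); print(v.min(), u[v<v.min()+8].mean(), ray('side',u[v<v.min()+8].mean(),v.min()+3.5,.1))
rows([(.531,.377,.06,92.5,140,4),(.531,.377,.06,92.5,180,3)])
E
```

```text
333 266.16438356164383 [0.53271987 0.37910996 0.1       ]
pose [0.5311 0.3763 0.1983] 92.5 7 rows
[[140,0.0,0.0,0.035,0,0,0.0],[140,0.0,0.0,0.069,0,0,0.0],[140,0.001,0.0,0.104,0,0,0.0],[140,0.001,0.0,0.138,0,0,0.0],[180,0.001,0.0,0.138,0,0,0.0],[180,0.001,0.0,0.138,0,0,0.0],[180,0.001,0.0,0.138,0,0,0.0]]
```

>>> drive_tool(deltas=[[[140,0,0,0.035,0,0,0],[140,0,0,0.069,0,0,0],[140,0,0,0.104,0,0,0],[140,0,0,0.138,0,0,0],[180,0,0,0.138,0,0,0],[180,0,0,0.138,0,0,0],[180,0,0,0.138,0,0,0]]])

```text
clock: 3.65
tcp_pos: [0.5333, 0.3754, 0.0645]
orientation: [0.001, 0.693, 0.721, 0.002]
wrist_force: [0.1, -0.1, 1.3]
finger_gap: 0.0248
grip_force: 0.0
```

```bash
cat >> h.py <<'E'
O=np.array([.537,.243])
def arc(t0,t1,n,g=180,tail=0):
    ts=t0+(t1-t0)*(np.arange(1,n+1)/n)
    w=[(O[0]+.135*np.cos(np.radians(t)),O[1]+.135*np.sin(np.radians(t)),.06,t,g,1) for t in ts]
    return w+[w[-1]]*tail
E
python3 - <<'E'
from h import *
s,p,a=pose(); print(s['finger_gap'],s['grip_force'],s['wrist_force'],p,a)
rows(arc(92.5,152.5,12),start=[*p[:2],.06,92.5])
E
```

```text
0.02482111642293026 0.0 [ 0.05389305 -0.07844122  1.29023233] [0.53333426 0.37541406 0.06454846] 92.294647389984
pose [0.5333 0.3754 0.06  ] 92.5 12 rows
[[180,0.002,-0.014,0.0,0,0,-5.0],[180,0.001,-0.026,0.0,0,0,-10.0],[180,-0.002,-0.037,0.0,0,0,-15.0],[180,-0.006,-0.048,0.0,0,0,-20.0],[180,-0.01,-0.059,0.0,0,0,-25.0],[180,-0.016,-0.07,0.0,0,0,-30.0],[180,-0.022,-0.08,0.0,0,0,-35.0],[180,-0.029,-0.089,0.0,0,0,-40.0],[180,-0.037,-0.098,0.0,0,0,-45.0],[180,-0.046,-0.106,0.0,0,0,-50.0],[180,-0.055,-0.113,0.0,0,0,-55.0],[180,-0.065,-0.119,0.0,0,0,-60.0]]
```

>>> drive_tool(deltas=[[[180,0.001,-0.007,0,0,0,-2.5],[180,0.002,-0.014,0,0,0,-5],[180,0.001,-0.02,0,0,0,-7.5],[180,0.001,-0.026,0,0,0,-10],[180,-0.002,-0.037,0,0,0,-15],[180,-0.006,-0.048,0,0,0,-20],[180,-0.01,-0.059,0,0,0,-25],[180,-0.016,-0.07,0,0,0,-30],[180,-0.022,-0.08,0,0,0,-35],[180,-0.029,-0.089,0,0,0,-40],[180,-0.037,-0.098,0,0,0,-45],[180,-0.046,-0.106,0,0,0,-50]]])

```text
clock: 5.15
tcp_pos: [0.4269, 0.3248, 0.0625]
orientation: [-0.0, 0.32, 0.947, 0.0]
wrist_force: [0.8, 0.9, 0.4]
finger_gap: 0.0254
grip_force: 0.1
```

```bash
python3 - <<'E'
from h import *
s,p,a=pose(); q=p[:2]-O; print(p,a,np.hypot(*q),np.degrees(np.arctan2(q[1],q[0])),s['wrist_force'],s['joint_pos'].round(2))
t=142.5
rows(arc(t,197.5,12),start=[O[0]+.135*np.cos(np.radians(t)),O[1]+.135*np.sin(np.radians(t)),.06,t])
E
```

```text
[0.42690803 0.32480114 0.06246917] 142.63192017205785 0.13715564005030778 143.38670939072492 [0.76209095 0.93177278 0.44339453] [ 0.5   0.35 -0.34  0.88  0.    1.15]
pose [0.4299 0.3252 0.06  ] 142.5 12 rows
[[180,0.0,-0.011,0.0,0,0,-4.6],[180,-0.002,-0.022,0.0,0,0,-9.2],[180,-0.004,-0.032,0.0,0,0,-13.8],[180,-0.007,-0.042,0.0,0,0,-18.3],[180,-0.011,-0.053,0.0,0,0,-22.9],[180,-0.015,-0.062,0.0,0,0,-27.5],[180,-0.021,-0.072,0.0,0,0,-32.1],[180,-0.027,-0.081,0.0,0,0,-36.7],[180,-0.034,-0.089,0.0,0,0,-41.2],[180,-0.041,-0.097,0.0,0,0,-45.8],[180,-0.049,-0.104,0.0,0,0,-50.4],[180,-0.058,-0.111,0.0,0,0,-55.0]]
```

>>> drive_tool(deltas=[[[180,0,-0.011,0,0,0,-4.6],[180,-0.002,-0.022,0,0,0,-9.2],[180,-0.004,-0.032,0,0,0,-13.8],[180,-0.007,-0.042,0,0,0,-18.3],[180,-0.011,-0.053,0,0,0,-22.9],[180,-0.015,-0.062,0,0,0,-27.5],[180,-0.021,-0.072,0,0,0,-32.1],[180,-0.027,-0.081,0,0,0,-36.7],[180,-0.034,-0.089,0,0,0,-41.2],[180,-0.041,-0.097,0,0,0,-45.8],[180,-0.049,-0.104,0,0,0,-50.4],[180,-0.058,-0.111,0,0,0,-55.0]]])

```text
clock: 6.65
tcp_pos: [0.4053, 0.2014, 0.0625]
orientation: [-0.0, -0.153, 0.988, 0.0]
wrist_force: [0.3, -0.9, -0.3]
finger_gap: 0.025
grip_force: 0.1
```

```bash
python3 - <<'E'
from h import *
s,p,a=pose(); q=p[:2]-O; print(p,a,np.hypot(*q),np.degrees(np.arctan2(q[1],q[0])),s['wrist_force'])
t=197.5
st=[O[0]+.135*np.cos(np.radians(t)),O[1]+.135*np.sin(np.radians(t)),.06,t]
w=arc(t,209.5,5)+arc(209.5,212.5,2,tail=1); x,y=w[-1][:2]
rows(w+[(x,y,.06,212.5,120,2),(x,y,.15,212.5,60,2)],start=st)
E
```

```text
[0.40530013 0.20144497 0.06245241] -162.3908777404623 0.13810023563594415 -162.48804224049707 [ 0.31676341 -0.85910354 -0.34461495]
pose [0.4082 0.2024 0.06  ] 197.5 12 rows
[[180,0.0,-0.006,0.0,0,0,-2.4],[180,0.0,-0.011,0.0,0,0,-4.8],[180,-0.001,-0.017,0.0,0,0,-7.2],[180,-0.002,-0.023,0.0,0,0,-9.6],[180,-0.003,-0.028,0.0,0,0,-12.0],[180,-0.004,-0.032,0.0,0,0,-13.5],[180,-0.005,-0.035,0.0,0,0,-15.0],[180,-0.005,-0.035,0.0,0,0,-15.0],[120,-0.005,-0.035,0.0,0,0,-15.0],[120,-0.005,-0.035,0.0,0,0,-15.0],[60,-0.005,-0.035,-0.045,0,0,-15.0],[60,-0.005,-0.035,-0.09,0,0,-15.0]]
```

>>> drive_tool(deltas=[[[180,0,-0.006,0,0,0,-2.4],[180,0,-0.011,0,0,0,-4.8],[180,-0.001,-0.017,0,0,0,-7.2],[180,-0.002,-0.023,0,0,0,-9.6],[180,-0.003,-0.028,0,0,0,-12],[180,-0.004,-0.032,0,0,0,-13.5],[180,-0.005,-0.035,0,0,0,-15],[180,-0.005,-0.035,0,0,0,-15],[120,-0.005,-0.035,0,0,0,-15],[120,-0.005,-0.035,0,0,0,-15],[120,-0.005,-0.035,-0.05,0,0,-15],[60,-0.005,-0.035,-0.11,0,0,-15]]])

```text
clock: 8.15
tcp_pos: [0.4199, 0.1694, 0.1724]
orientation: [-0.002, -0.278, 0.96, 0.0]
wrist_force: [1.6, 0.7, -0.0]
finger_gap: 0.062
grip_force: 0.0
```

```bash
python3 - <<'E'
from h import *
im,d=snap('top'); P=cloud('top',d);X,Y,Z=[P[...,i] for i in range(3)]
print(pose()[1:])
on=(np.hypot(X-O[0],Y-O[1])<.15)
for nm,lo,hi in(('fallen',.055,.075),('stand',.11,.13)):
    for b in blobs(on&(Z>lo)&(Z<hi),30):
        q=P[b]; v,u=np.nonzero(b); print(nm,len(q),u.mean(),v.mean(),rect(q[:,:2]))
cv2.imwrite('pics/top1.png',cv2.resize(im[120:340,150:350][...,::-1],(500,550),interpolation=cv2.INTER_CUBIC))
E
```

```text
(array([0.42422351, 0.17037629, 0.18097469]), np.float64(-147.65884562245))
stand 239 259.69874476987445 214.28033472803347 (array([614. , 219.4]), 40.9, 35.7, 36.8)
stand 147 291.9047619047619 249.29931972789115 (array([532. , 144.5]), 42.4, 18.0, 12.5)
```

View pics/top1.png

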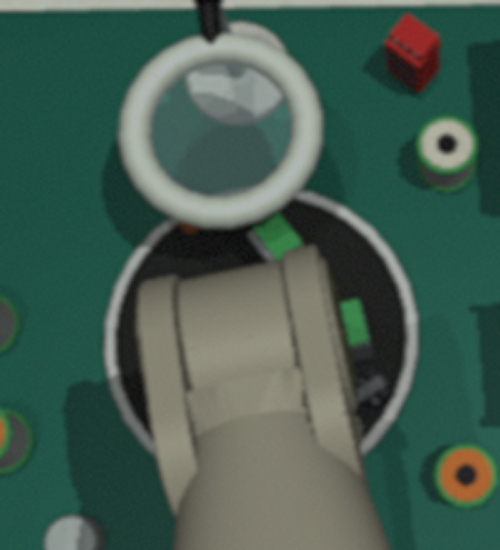

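The top crop shows both standing modules upright at crop (278,235) and (354,325), while the arm hides the fallen one. I'll measure it from the side camera.

```bash
python3 - <<'E'
from h import *
im,d=snap('side'); P=cloud('side',d);X,Y,Z=[P[...,i] for i in range(3)]
on=(np.hypot(X-O[0],Y-O[1])<.15)
for nm,lo,hi in(('fallen',.06,.075),('stand',.113,.13)):
    for b in blobs(on&(Z>lo)&(Z<hi),60):
        q=P[b]; v,u=np.nonzero(b); print(nm,len(q),u.mean(),v.mean(),np.median(q,0).round(3),rect(q[:,:2]))
im2=im[220:390,200:400]; cv2.imwrite('pics/side2.png',cv2.resize(im2[...,::-1],(600,510),interpolation=cv2.INTER_CUBIC))
E
```

```text
fallen 120 318.7583333333333 281.6666666666667 [0.525 0.172 0.068] (array([523.4, 166.7]), 50.5, 22.9, 44.2)
fallen 120 271.3333333333333 290.125 [0.605 0.235 0.067] (array([608.8, 234.4]), 48.1, 19.4, 16.5)
fallen 706 306.1728045325779 331.41784702549575 [0.489 0.308 0.065] (array([489.6, 304.8]), 80.7, 47.2, 50.7)
stand 201 319.4278606965174 258.0149253731343 [0.532 0.155 0.118] (array([532.4, 153.4]), 40.3, 33.7, 14.3)
stand 213 268.92957746478874 265.84976525821594 [0.615 0.221 0.118] (array([616.5, 218.9]), 40.2, 32.1, 36.0)
```

View pics/side2.png

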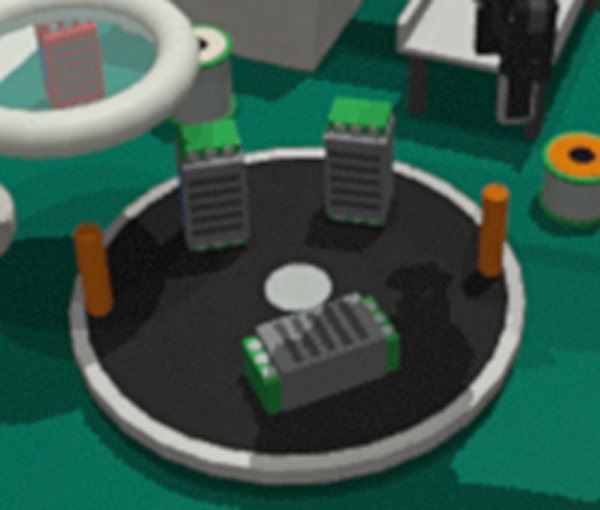

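The side crop shows the fallen module lying flat in the clear near crop (320,350), with the stands upright. It sits at (0.489, 0.306) with a yaw of about 50°.

```bash
python3 - <<'E'
from h import *
s,p,a=pose(); print(p,a)
rows([(.489,.306,.14,230,20,4),(.489,.306,.14,230,20,2),(.489,.306,.037,230,20,4),(.489,.306,.037,230,20,2)],start=[*p,a%360])
E
```

```text
[0.42496479 0.17053785 0.17838615] -147.66040146336377
pose [0.425  0.1705 0.1784] 212.3 12 rows
[[20,-0.032,0.02,0.01,0,0,-4.4],[20,-0.063,0.04,0.019,0,0,-8.8],[20,-0.095,0.06,0.029,0,0,-13.2],[20,-0.127,0.08,0.038,0,0,-17.7],[20,-0.127,0.08,0.038,0,0,-17.7],[20,-0.127,0.08,0.038,0,0,-17.7],[20,-0.127,0.08,0.064,0,0,-17.7],[20,-0.127,0.08,0.09,0,0,-17.7],[20,-0.127,0.08,0.116,0,0,-17.7],[20,-0.127,0.08,0.141,0,0,-17.7],[20,-0.127,0.08,0.141,0,0,-17.7],[20,-0.127,0.08,0.141,0,0,-17.7]]
```

>>> drive_tool(deltas=[[[20,-0.032,0.02,0.01,0,0,-4.4],[20,-0.063,0.04,0.019,0,0,-8.8],[20,-0.095,0.06,0.029,0,0,-13.2],[20,-0.127,0.08,0.038,0,0,-17.7],[20,-0.127,0.08,0.038,0,0,-17.7],[20,-0.127,0.08,0.08,0,0,-17.7],[20,-0.127,0.08,0.11,0,0,-17.7],[20,-0.127,0.08,0.11,0,0,-17.7],[20,-0.127,0.08,0.11,0,0,-17.7]]])

```text
clock: 9.38
tcp_pos: [0.4861, 0.3049, 0.0634]
orientation: [0.0, -0.422, 0.906, -0.0]
wrist_force: [0.7, -0.1, 1.8]
finger_gap: 0.079
grip_force: 0.0
```

```bash
python3 - <<'E'
from h import *
s,p,a=pose(); print(p,a,s['finger_gap'],s['wrist_force'])
im,d=snap('side'); cv2.imwrite('pics/side3.png',cv2.resize(im[220:390,200:400][...,::-1],(600,510),interpolation=cv2.INTER_CUBIC))
s,p,a=pose(); print(p,a)
E
```

```text
[0.48610927 0.3048668  0.06335737] -130.0170661861216 0.07902641669797146 [ 0.72840961 -0.12669067  1.79869298]
[0.48666212 0.30519168 0.06385528] -130.0065460301948
```

View pics/side3.png

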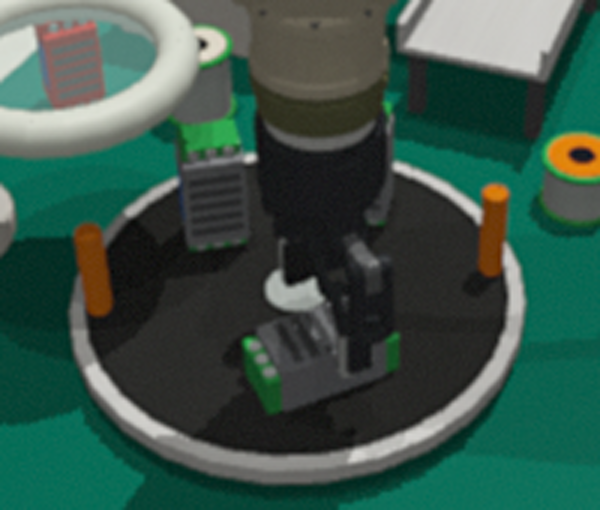

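```bash
python3 - <<'E'
from h import *
print(ray('side',318,343,.064),ray('side',294,314,.064))
im,d=load('side'); P=cloud('side',d);X,Y,Z=[P[...,i] for i in range(3)]
h=cv2.cvtColor(im,cv2.COLOR_RGB2HSV); g=(h[...,0]>50)&(h[...,0]<80)&(h[...,1]>110)&(Z>.035)&(Z<.072)&(np.hypot(X-.489,Y-.306)<.07)
for b in blobs(g,8):
    q=P[b]; print(len(q),q.mean(0).round(3))
E
```

```text
[0.4572858  0.32536784 0.064     ] [0.53191297 0.27556025 0.064     ]
122 [0.513 0.342 0.049]
35 [0.449 0.286 0.047]
```

The fingers straddle the module: the tips ray-cast to (0.457, 0.325) and about (0.53, 0.276), so they are centred within a few mm. I'll go down and close.

>>> drive_tool(deltas=[[[20,0,0,0.013,0,0,0],[20,0,0,0.025,0,0,0],[20,0,0,0.025,0,0,0],[255,0,0,0.025,0,0,0],[255,0,0,0.025,0,0,0],[255,0,0,0.025,0,0,0],[255,0,0,0.025,0,0,0],[255,0,0,0.025,0,0,0]]], newtons=40)

```text
clock: 10.42
tcp_pos: [0.4864, 0.3053, 0.0379]
orientation: [0.001, -0.423, 0.906, -0.0]
wrist_force: [1.2, -0.2, 4.9]
finger_gap: 0.0434
grip_force: 42.1
```

```bash
python3 - <<'E'
from h import *
s,p,a=pose(); print(p,a,s['finger_gap'],s['grip_force'],s['wrist_force'])
# tray fit from first top image
im,d=np.load('top.npz')['im'],np.load('top.npz')['d']; P=cloud('top',d);X,Y,Z=[P[...,i] for i in range(3)]
m=(Z>.068)&(Z<.082)&(X>.44)&(X<.585)&(Y<.03)&(Y>-.14)
h=cv2.cvtColor(im,cv2.COLOR_RGB2HSV)
m&=(h[...,1]<60)
for b in blobs(m,500):
    q=P[b]; print('floor',len(q),rect(q[:,:2]),q[:,2].mean())
w=(Z>.088)&(Z<.105)&(X>.43)&(X<.60)&(Y<.04)&(Y>-.25)&(h[...,1]<60)
for b in blobs(w,20):
    q=P[b]; f=np.polyfit(q[:,1],q[:,0],1); print('wall',len(q),f,np.degrees(np.arctan(-f[0])),q[:,:2].min(0),q[:,:2].max(0))
g=(h[...,0]>50)&(h[...,0]<80)&(h[...,1]>100)&(Z>.1)&(Z<.12)&(Y<-.1)&(Y>-.26)&(X>.44)&(X<.59)
for b in blobs(g,3): print('green',b.sum(),P[b].mean(0).round(4))
dn=(Z>.106)&(Z<.12)&(Y<-.1)&(Y>-.26)&(X>.46)&(X<.58)
for b in blobs(dn,100): print('done',b.sum(),rect(P[b][:,:2]))
E
```

```text
[0.48638067 0.30529474 0.0378634 ] -129.9789376572539 0.04339606938936173 42.06879436969757 [ 1.20372255 -0.2300041   4.86805253]
floor 2677 (array([511.3, -71.8]), 143.8, 108.7, -86.2) 0.07521152013757033
wall 544 [-0.06328774  0.56625162] 3.6212906077063516 [ 0.55966743 -0.23474003] [0.59298388 0.00293416]
wall 32 [14.42943028  3.2424349 ] -86.03558050347509 [ 0.50023018 -0.18888736] [ 0.55498617 -0.18687303]
wall 49 [8.17931893 1.65749814] -83.02963499708969 [ 0.47932495 -0.14401909] [ 0.5486966  -0.13575781]
wall 313 [-0.0621133   0.44664657] 3.554263990037687 [ 0.44519533 -0.24124029] [ 0.46399678 -0.00407786]
green 5 [ 0.4801 -0.1906  0.1026]
green 4 [ 0.4765 -0.1843  0.1044]
done 1247 (array([ 517.8, -186.9]), 96.1, 88.1, -82.9)
```

The grip is good: 43.4 mm opening at 42 N. The tray's x axis has a yaw of about 3.6°, its centre is near (0.514, -0.12), and the done modules span tray y of about -0.111 to -0.022. I'll place at tray y of about +0.045.

```bash
python3 - <<'E'
from h import *
s,p,a=pose()
rows([(p[0],p[1],.2,a%360,255,4),(.511,-.075,.23,183.6,255,8)],start=[*p,a%360])
E
```

```text
pose [0.4864 0.3053 0.0379] 230.0 12 rows
[[255,0.0,0.0,-0.041,0,0,0.0],[255,0.0,0.0,-0.081,0,0,0.0],[255,0.0,0.0,-0.122,0,0,0.0],[255,0.0,0.0,-0.162,0,0,0.0],[255,0.034,-0.033,-0.166,0,0,5.8],[255,0.069,-0.066,-0.17,0,0,11.6],[255,0.103,-0.099,-0.173,0,0,17.4],[255,0.138,-0.132,-0.177,0,0,23.2],[255,0.172,-0.165,-0.181,0,0,29.0],[255,0.207,-0.197,-0.185,0,0,34.8],[255,0.241,-0.23,-0.188,0,0,40.6],[255,0.276,-0.263,-0.192,0,0,46.4]]
```

>>> drive_tool(deltas=[[[255,0,0,-0.041,0,0,0],[255,0,0,-0.081,0,0,0],[255,0,0,-0.122,0,0,0],[255,0,0,-0.162,0,0,0],[255,0.034,-0.033,-0.166,0,0,5.8],[255,0.069,-0.066,-0.17,0,0,11.6],[255,0.103,-0.099,-0.173,0,0,17.4],[255,0.138,-0.132,-0.177,0,0,23.2],[255,0.172,-0.165,-0.181,0,0,29],[255,0.207,-0.197,-0.185,0,0,34.8],[255,0.241,-0.23,-0.188,0,0,40.6],[255,0.276,-0.263,-0.192,0,0,46.4]]])

```text
clock: 11.92
tcp_pos: [0.5091, -0.0764, 0.2284]
orientation: [-0.001, -0.03, 1.0, 0.001]
wrist_force: [0.9, 0.5, -3.0]
finger_gap: 0.0433
grip_force: 41.9
```

>>> drive_tool(deltas=[[[255,0,0,0.03,0,0,0],[255,0,0,0.06,0,0,0],[255,0,0,0.09,0,0,0],[255,0,0,0.11,0,0,0],[255,0,0,0.11,0,0,0],[255,0,0,0.11,0,0,0]]])

```text
clock: 12.68
tcp_pos: [0.51, -0.0753, 0.1196]
orientation: [-0.0, -0.032, 0.999, 0.0]
wrist_force: [0.4, 0.7, -2.5]
finger_gap: 0.0435
grip_force: 41.9
```

```bash
python3 - <<'E'
from h import *
im,d=snap('side'); s,p,a=pose(); print(p,a%360,s['finger_gap'],s['grip_force'],s['wrist_force'])
cv2.imwrite('pics/side4.png',cv2.resize(im[100:320,180:460][...,::-1],(700,550),interpolation=cv2.INTER_CUBIC))
E
```

```text
[ 0.51047846 -0.07546674  0.12009819] 183.62727657640158 0.04306548150319811 41.87552511692047 [-0.02948231 -0.09488863 -1.86891707]
```

View pics/side4.png

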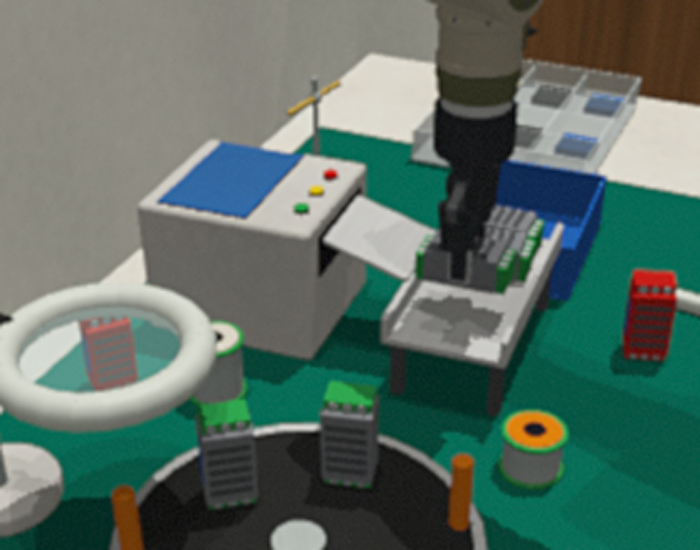

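The module hangs level and crosswise over the free part of the tray (crop 460,265), clear of the walls and behind the two done modules. I'll lower it, release and rise.

>>> drive_tool(deltas=[[[255,0,0,0.012,0,0,0],[255,0,0,0.024,0,0,0],[255,0,0,0.035,0,0,0],[255,0,0,0.036,0,0,0],[80,0,0,0.036,0,0,0],[80,0,0,0.036,0,0,0],[80,0,0,0.036,0,0,0],[80,0,0,0.036,0,0,0],[80,0,0,-0.01,0,0,0],[80,0,0,-0.06,0,0,0]]])

```text
clock: 13.98
tcp_pos: [0.5092, -0.0752, 0.1797]
orientation: [-0.001, -0.032, 0.999, 0.0]
wrist_force: [1.3, 0.1, -0.4]
finger_gap: 0.0586
grip_force: 0.0
```

```bash
python3 - <<'E'
from h import *
T=np.array([.514,-.12]); c,s_=np.cos(np.radians(3.6)),np.sin(np.radians(3.6)); R=np.array([[c,-s_],[s_,c]])
s,p,a=pose(); print(p,a%360,s['finger_gap'])
for n in('side',):
    im,d=snap(n); P=cloud(n,d); q=(P[...,:2]-T)@R; m=(P[...,2]>.104)&(P[...,2]<.12)&(abs(q[...,0])<.052)&(q[...,1]>-.13)&(q[...,1]<.12)
    for b in blobs(m,60): print(n,b.sum(),rect(q[b]),'z',np.median(P[...,2][b]))
def tw(x,y): return T+R@[x,y]
b1=tw(0,.105); print(b1)
rows([(*b1,.19,183.6,130,2),(*b1,.19,93.6,130,9)],start=[*p,a%360])
E
```

```text
[ 0.5091838  -0.07516535  0.17966488] 183.6223870775801 0.05863146125939583
side 494 (array([  2.3, -62.7]), 100.7, 84.2, -89.8) z 0.10970418904032875
side 335 (array([ 3.7, 46.8]), 80.0, 48.5, -0.9) z 0.10957347136073681
[ 0.507407   -0.01520719]
pose [ 0.5092 -0.0752  0.1797] 183.6 11 rows
[[130,-0.001,0.03,-0.005,0,0,0.0],[130,-0.002,0.06,-0.01,0,0,0.0],[130,-0.002,0.06,-0.01,0,0,10.0],[130,-0.002,0.06,-0.01,0,0,20.0],[130,-0.002,0.06,-0.01,0,0,30.0],[130,-0.002,0.06,-0.01,0,0,40.0],[130,-0.002,0.06,-0.01,0,0,50.0],[130,-0.002,0.06,-0.01,0,0,60.0],[130,-0.002,0.06,-0.01,0,0,70.0],[130,-0.002,0.06,-0.01,0,0,80.0],[130,-0.002,0.06,-0.01,0,0,90.0]]
```

The module is flat on the tray at tray (0.004, 0.047), crosswise within 1°. Now I turn the gripper so both fingers push side by side from behind.

>>> drive_tool(deltas=[[[130,-0.001,0.03,-0.005,0,0,0],[130,-0.002,0.06,-0.01,0,0,0],[130,-0.002,0.06,-0.01,0,0,10],[130,-0.002,0.06,-0.01,0,0,20],[130,-0.002,0.06,-0.01,0,0,30],[130,-0.002,0.06,-0.01,0,0,40],[130,-0.002,0.06,-0.01,0,0,50],[130,-0.002,0.06,-0.01,0,0,60],[130,-0.002,0.06,-0.01,0,0,70],[130,-0.002,0.06,-0.01,0,0,80],[130,-0.002,0.06,-0.01,0,0,90],[130,-0.002,0.06,-0.01,0,0,90]]])

```text
clock: 15.52
tcp_pos: [0.5082, -0.0154, 0.1892]
orientation: [0.0, 0.684, 0.73, 0.0]
wrist_force: [0.2, -0.5, -0.6]
finger_gap: 0.042
grip_force: 0.0
```

```bash
cat >> h.py <<'E'
T0=np.array([.514,-.12]); _c,_s=np.cos(np.radians(3.6)),np.sin(np.radians(3.6)); R0=np.array([[_c,-_s],[_s,_c]])
def tw(x,y): return T0+R0@[x,y]
E
python3 - <<'E'
from h import *
s,p,a=pose(); print(p,a,s['finger_gap'],R0.T@(p[:2]-T0))
rows([(*tw(.003,.1),.082,93.6,130,4),(*tw(.003,.1),.082,93.6,130,2),(*tw(.003,.04),.082,93.6,130,6)],start=[*p,a])
E
```

```text
[ 0.50819209 -0.01536961  0.18921309] 93.7346040122644 0.04195198458039562 [0.00077334 0.10478861]
pose [ 0.5082 -0.0154  0.1892] 93.7 12 rows
[[130,-0.001,0.001,0.027,0,0,0.0],[130,-0.002,0.001,0.054,0,0,0.1],[130,-0.004,0.002,0.08,0,0,0.1],[130,-0.005,0.002,0.107,0,0,0.1],[130,-0.005,0.002,0.107,0,0,0.1],[130,-0.005,0.002,0.107,0,0,0.1],[130,-0.015,0.002,0.107,0,0,0.1],[130,-0.025,0.002,0.107,0,0,0.1],[130,-0.035,0.002,0.107,0,0,0.1],[130,-0.045,0.002,0.107,0,0,0.1],[130,-0.055,0.002,0.107,0,0,0.1],[130,-0.065,0.002,0.107,0,0,0.1]]
```

>>> drive_tool(deltas=[[[130,-0.001,0.001,0.027,0,0,0],[130,-0.002,0.001,0.054,0,0,0],[130,-0.003,0.002,0.08,0,0,0],[130,-0.003,0.002,0.106,0,0,0],[130,-0.003,0.002,0.106,0,0,0],[130,-0.003,0.002,0.106,0,0,0],[130,-0.015,0.002,0.106,0,0,0],[130,-0.025,0.002,0.106,0,0,0],[130,-0.035,0.002,0.106,0,0,0],[130,-0.045,0.002,0.106,0,0,0],[130,-0.055,0.002,0.106,0,0,0],[130,-0.065,0.002,0.106,0,0,0]]])

```text
clock: 17.02
tcp_pos: [0.5142, -0.0808, 0.0833]
orientation: [-0.0, 0.684, 0.729, -0.0]
wrist_force: [-0.3, 1.4, 1.6]
finger_gap: 0.0416
grip_force: 1.1
```

```bash
python3 - <<'E'
from h import *
im,d=snap('side'); s,p,a=pose(); print(p,a,s['wrist_force'],s['finger_gap'],R0.T@(p[:2]-T0))
P=cloud('side',d); q=(P[...,:2]-T0)@R0; m=(P[...,2]>.104)&(P[...,2]<.12)&(abs(q[...,0])<.052)&(q[...,1]>-.16)&(q[...,1]<.12)
for b in blobs(m,60): print(b.sum(),rect(q[b]))
E
```

```text
[ 0.51451807 -0.08201705  0.08324275] 93.56851266930006 [ 0.18300795 -0.26609548  0.23132867] 0.04161616278800053 [0.00290202 0.03787547]
64 (array([-16.4, -51.1]), 63.6, 17.7, -70.9)
282 (array([-1.6, 11.3]), 87.4, 80.2, 89.0)
```

>>> drive_tool(deltas=[[[130,-0.01,0,0,0,0,0],[130,-0.02,0,0,0,0,0],[130,-0.03,0,0,0,0,0],[130,-0.042,0,0,0,0,0],[130,-0.054,0,0,0,0,0],[130,-0.066,0,0,0,0,0],[130,-0.078,0,0,0,0,0],[130,-0.078,0,0,0,0,0],[130,-0.078,0,0,0,0,0]]])

```text
clock: 18.2
tcp_pos: [0.5191, -0.1585, 0.0832]
orientation: [0.0, 0.685, 0.729, -0.0]
wrist_force: [-0.3, 0.2, -0.2]
finger_gap: 0.0424
grip_force: 0.0
```

```bash
python3 - <<'E'
from h import *
snap('top')
im,d=load('top'); cv2.imwrite('pics/top2.png',cv2.resize(im[200:310,330:550][...,::-1],(800,400),interpolation=cv2.INTER_CUBIC))
s,p,a=pose(); print(p,a,s['wrist_force'],R0.T@(p[:2]-T0))
E
```

```text
[ 0.51919566 -0.15827507  0.08322038] 93.60971128010155 [-0.15444237 -0.5950256  -0.60730453] [ 0.0027821  -0.03852578]
```

View pics/top2.png

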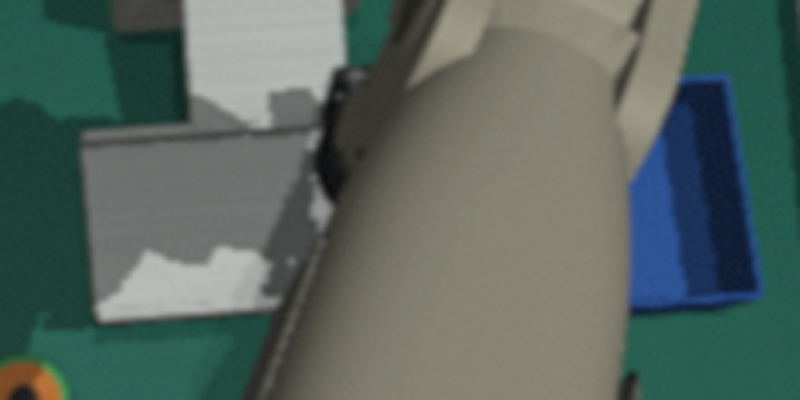

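The arm hides the tote in the top view and the modules are still being pushed squarely. I'll go on until the second one should have dropped, then check from the side.

>>> drive_tool(deltas=[[[130,-0.012,0,0,0,0,0],[130,-0.024,0,0,0,0,0],[130,-0.036,0,0,0,0,0],[130,-0.043,0,0,0,0,0],[130,-0.043,0,0,0,0,0],[130,-0.043,0,0,0,0,0]]])

```text
clock: 19.0
tcp_pos: [0.5219, -0.2011, 0.0833]
orientation: [0.0, 0.684, 0.729, -0.0]
wrist_force: [-0.1, -0.4, -0.1]
finger_gap: 0.0418
grip_force: 0.0
```

```bash
cat > look.py <<'E'
from h import *
im,d=snap('side'); P=cloud('side',d); q=(P[...,:2]-T0)@R0; h=cv2.cvtColor(im,cv2.COLOR_RGB2HSV)
print(R0.T@(pose()[1][:2]-T0))
m=(abs(q[...,0])<.07)&(q[...,1]<-.03)&(q[...,1]>-.31)&(P[...,2]>.01)&(P[...,2]<.13)&~((h[...,0]>95)&(h[...,0]<130)&(h[...,1]>120))
for y in np.arange(-.31,-.03,.02):
    b=m&(q[...,1]>=y)&(q[...,1]<y+.02); print(round(y,2),b.sum(),np.percentile(P[...,2][b],[10,50,95]).round(3) if b.any() else '')
E
python3 look.py; python3 -c "
from h import *
im,_=load('side'); cv2.imwrite('pics/side5.png',cv2.resize(im[140:250,310:460][...,::-1],(750,550),interpolation=cv2.INTER_CUBIC))"
```

```text
[ 0.0028231  -0.08120587]
-0.31 10 [0.018 0.066 0.068]
-0.29 0 
-0.27 0 
-0.25 0 
-0.23 7 [0.036 0.038 0.04 ]
-0.21 7 [0.038 0.039 0.04 ]
-0.19 3 [0.038 0.039 0.039]
-0.17 0 
-0.15 14 [0.101 0.109 0.111]
-0.13 107 [0.074 0.104 0.112]
-0.11 413 [0.072 0.089 0.111]
-0.09 326 [0.073 0.083 0.124]
-0.07 240 [0.072 0.075 0.121]
-0.05 220 [0.072 0.074 0.1  ]
-0.03 0
```

View pics/side5.png

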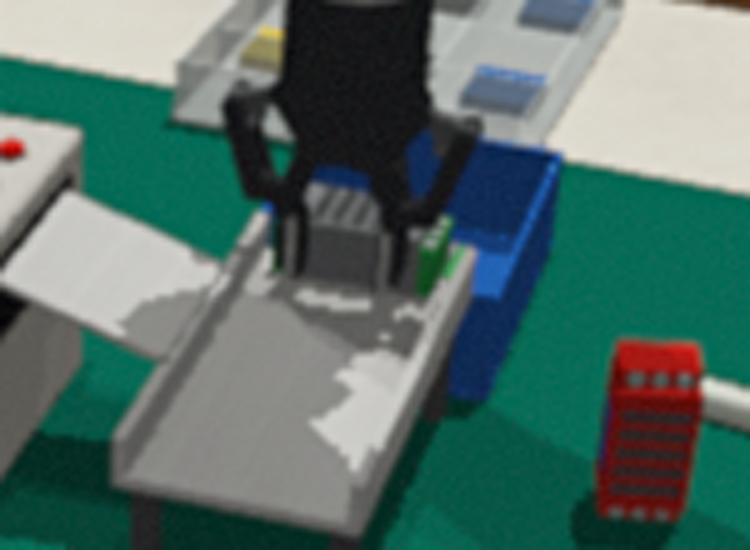

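The last module (crop 345,245) is square at the tray's end, and a flat module is visible in the tote at z about 0.039. I'll push it off.

>>> drive_tool(deltas=[[[130,-0.014,0,0,0,0,0],[130,-0.03,0,0,0,0,0],[130,-0.046,0,0,0,0,0],[130,-0.05,0,0,0,0,0],[130,-0.05,0,0,0,0,0],[130,-0.03,0,-0.03,0,0,0],[130,0.02,0,-0.08,0,0,0],[130,0.08,0,-0.12,0,0,0],[130,0.14,0,-0.12,0,0,0],[130,0.2,0,-0.12,0,0,0],[130,0.2,0,-0.12,0,0,0]]])

```text
clock: 20.42
tcp_pos: [0.5082, 0.0025, 0.2038]
orientation: [-0.0, 0.682, 0.731, 0.0]
wrist_force: [0.3, -0.2, 1.1]
finger_gap: 0.0416
grip_force: 0.0
```

```bash
python3 - <<'E'
from h import *
im,d=snap('top'); P=cloud('top',d); q=(P[...,:2]-T0)@R0; h=cv2.cvtColor(im,cv2.COLOR_RGB2HSV)
m=(abs(q[...,0])<.075)&(q[...,1]<.1)&(q[...,1]>-.32)&(P[...,2]>.012)&(P[...,2]<.16)&~((h[...,0]>95)&(h[...,0]<130)&(h[...,1]>120))&(q[...,1]<-.11)
for b in blobs(m,40): print(b.sum(),rect(q[b]),np.percentile(P[...,2][b],[10,50,95]).round(3))
X,Y,Z=[P[...,i] for i in range(3)]
for b in blobs((np.hypot(X-O[0],Y-O[1])<.15)&(Z>.11)&(Z<.13),60): print('stand',rect(P[b][:,:2]))
cv2.imwrite('pics/top3.png',cv2.resize(im[190:330,180:560][...,::-1],(800,295),interpolation=cv2.INTER_CUBIC)); print(pose()[1])
E
```

```text
281 (array([   4.9, -119.5]), 135.9, 30.1, -7.5) [0.065 0.074 0.097]
1426 (array([   0.8, -181.4]), 94.2, 91.2, -89.7) [0.038 0.059 0.094]
stand (array([612.9, 219. ]), 43.0, 35.7, 34.6)
stand (array([530.5, 153.4]), 42.6, 35.5, 12.6)
[0.50852741 0.00186793 0.20359044]
```

View pics/top3.png

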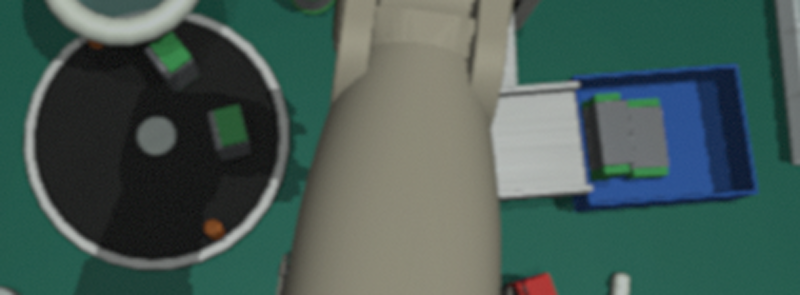

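The top crop shows modules in the tote at crop (600–665, 135) and both stands upright, but a third module may lie underneath. I'll profile the heights.

```bash
python3 - <<'E'
from h import *
for n in('top','side'):
    im,d=(load(n) if n=='top' else snap(n)); P=cloud(n,d); q=(P[...,:2]-T0)@R0; h=cv2.cvtColor(im,cv2.COLOR_RGB2HSV)
    m=(abs(q[...,0])<.03)&~((h[...,0]>95)&(h[...,0]<130)&(h[...,1]>120))
    print(n,[(int(y),int(b.sum()),(np.percentile(P[...,2][b],[20,50,80])*1e3).round().tolist()) for y in range(-240,-116,8) for b in [m&(q[...,1]*1e3>=y)&(q[...,1]*1e3<y+8)&(P[...,2]<.15)] if b.sum()>3])
E
```

```text
top [(-232, 44, [37.0, 39.0, 41.0]), (-224, 75, [39.0, 40.0, 41.0]), (-216, 82, [38.0, 40.0, 42.0]), (-208, 80, [38.0, 40.0, 42.0]), (-200, 74, [38.0, 40.0, 42.0]), (-192, 26, [39.0, 42.0, 43.0]), (-176, 51, [90.0, 92.0, 93.0]), (-168, 90, [90.0, 92.0, 94.0]), (-160, 86, [91.0, 92.0, 94.0]), (-152, 90, [90.0, 92.0, 94.0]), (-144, 229, [55.0, 78.0, 91.0]), (-136, 11, [44.0, 49.0, 50.0]), (-128, 24, [66.0, 68.0, 71.0]), (-120, 85, [73.0, 75.0, 77.0])]
side [(-176, 14, [90.0, 90.0, 91.0]), (-168, 27, [90.0, 91.0, 92.0]), (-160, 27, [90.0, 91.0, 92.0]), (-152, 33, [90.0, 91.0, 92.0]), (-144, 157, [70.0, 79.0, 89.0]), (-136, 48, [70.0, 80.0, 88.0]), (-120, 24, [73.0, 74.0, 75.0])]
```

The height profile accounts for all three modules:
- One lies flat, with its top at 40 mm.
- One is on edge with a level top at 92 mm, so its centre is at about 70 mm, below the 85 mm limit. The 44 mm under it matches the third module, also on edge.

All are inside the tote and the arm is clear, so I'm handing in.

```bash
python3 -c "
from workcell import *
print(hand_in())"
```

```text
the job is handed in; nothing more can be done
None
```

I handed the job in at about 20 s of the allowed 72 s: by the camera heights all three modules are in the blue tote, though the bottom one of a stacked pair is inferred rather than seen, and both standing modules are still upright on the turntable; hand-in returned no verdict.

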